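Follow the rosette on a turning banding wheel with a loupe

TASK

Inspect the seam of the raised rosette on the clay plaque as the window light sweeps round it: push the banding wheel by its finger stud so that it coasts by itself, going round once in ten seconds or less, and then, with the loupe upright in the gripper, keep the loupe centred over the moving rosette, one to four centimetres above it, for five seconds without a break while the wheel is still coasting at that pace and nothing touches it. Afterwards stand the loupe upright on its cork pad again and let go; the wheel may run on. Do not let the loupe touch the plaque or the wheel, do not spin the wheel wildly or bang it, do not drop or tip the loupe, and leave the jars and other things on the table where they are.

Things in the scene. Friction and masses are not known exactly. Their poses are not given: they have to be found in the camera images.
- wheel_stand: Fixed grey foot of the banding wheel (potter's turntable), 170 mm across. Origin on the table at the wheel's vertical axis. It carries the turning head, an aluminium disc 250 mm across, top 70 mm above the table. Head and plaque: moment of inertia nominally 0.023 kg m2 (up to 40 % off), viscous drag 0.0009 N m s/rad, dry friction 0.0003 N m: it coasts with a time constant of about 25 s.
- wheelhead (a joint): Turning angle of the wheel head about the vertical axis of the stand, in rad, positive counter-clockwise from above, unlimited turns. At angle a the rosette lies in the direction a + yaw of the stand (from world x) as seen from the axis, the stud on the far side of the axis from it.
- stud (a point): Centre of the top of the upright steel finger stud on the wheel head, a pin 14 mm in diameter, 112 mm from the axis, rising 50 mm above the head to 120 mm above the table; push it along its circle to start the wheel.
- rosette (a point): Centre of the top of the raised flower-shaped white clay rosette (38 mm across, 11 mm high) on the round terracotta plaque (190 mm across, 14 mm thick, top 84 mm above the table, stuck centred on the wheel head), 70 mm from the wheel's axis, across the axis from the stud; its top is 95 mm above the table. Its z axis points up.
- loupe: Upright stand loupe, 62 mm high, 120 g: a clear round skirt 48 mm across and 18 mm high at the bottom, above it a black barrel 36 mm across (the place to grip, from above). Origin at the centre of its underside; z points up along it. It stands on the cork pad.
- foot (a point): Centre of the loupe's underside.
- pad: Fixed round cork pad 120 mm across, 6 mm thick, the loupe's place. Origin at the centre of its underside, on the table.
- jar_a: Glaze jar 66 mm across, 75 mm high, a bystander. Origin at the centre of its underside.
- jar_b: Glaze jar 66 mm across, 85 mm high, a bystander. Origin at the centre of its underside.
- jar_c: Small glaze jar 56 mm across, 65 mm high, a bystander. Origin at the centre of its underside.
- tape_roll: Roll of black tape 100 mm across, 25 mm high, lying flat, a bystander. Origin at the centre of its underside.
- spatula: Spatula lying on the table, a bystander.
- mug_bowl: White bowl 120 mm across, 50 mm high, a bystander. Origin at the centre of its underside.
- wad: White plaster disc 60 mm across, 30 mm high, a bystander. Origin at the centre of its underside.
Not all that is in view belongs to the job. Leave any green look-alike of the loupe alone.

How it is judged:
On the way, in this order (a step that is already met when the one before it is completed fails the run):
1. the wheel, pushed, coasts freely at a turn in about ten seconds or faster ((velocity of joint wheelhead above 0.6 rad/s or velocity of joint wheelhead below -0.6 rad/s) and contact force between wheelhead and anything else below 0.1 N), for 0.3 s.
2. the upright loupe stays centred within 18 mm and 8 to 45 mm above the rosette for 5 s while the wheel coasts untouched (all of step 1 and horizontal distance between foot and rosette below 0.018 m and z of foot in the frame of rosette between 0.008 and 0.045 m and angle between loupe's own z axis and vertical below 0.25 rad), for 5 s.
At the end, for the whole second after the job is handed in: the loupe stands upright (within 0.1 rad) and still on its pad, its axis within 45 mm of the pad's centre, released; the wheel may still be turning (horizontal distance between loupe and pad below 0.045 m and angle between loupe's own z axis and vertical below 0.1 rad and height (world z) of loupe between 0.002 and 0.01 m and linear speed of loupe below 0.03 m/s and contact force between loupe and the fingers below 0.1 N); the robot touches nothing.
It fails at once if the loupe touches the plaque or the wheel (contact force between loupe and wheelhead above 0.5 N).
It fails at once if the wheel is spun wildly (over 3 rad/s) or banged (over 20 N) (velocity of joint wheelhead above 3 rad/s or velocity of joint wheelhead below -3 rad/s or contact force between wheelhead and anything else above 20 N).
It fails at once if the loupe is tipped (angle between loupe's own z axis and vertical above 0.7 rad).
It fails at once if the loupe is dropped (moves faster than 0.8 m/s) (linear speed of loupe above 0.8 m/s).
It fails at once if a bystander is moved by more than 30 mm (distance of any of jar_a, jar_b, jar_c, tape_roll, spatula, mug_bowl, wad from where it was at the start of the episode above 0.03 m).
It also fails if it takes over 54 s, if anything falls off the work surface, if the arm or the gripper's body presses on something with over 40 N, if the wrist force passes 120 N, or if a joint passes its speed limit or range.

ROBOT

A 6-joint arm with a two-finger parallel gripper is mounted at the origin on the work surface. World frame = base frame: x ahead of the robot, y to its left, z up, the work surface at z = 0. Lengths are in m, angles in rad, forces in N, time in s.
With the tool pointing down it reaches from about 0.3 to 0.775 m from the base axis. Payload 14.6 kg.
Tool frame: the origin (TCP) lies midway between the tips of the shut fingers; the grasp point (between the pads) lies 19 mm behind it (ctrl.pinch_z is the z of the grasp point in the tool frame, in m); z points along the fingers, y is the line along which they close (so a half turn about z gives the same grasp; the last joint's range is limited). The gripper opens to 94 mm and grips with 3 to 60 N. Pads are 16 mm wide; open, the fingers measure 119 mm over their backs; the gripper's body (75 mm by 177 mm) begins 78 mm behind the grasp point.
Start: joints at [-1.215, 0.3, 1.521, -0, 1.321, -0.067], TCP at [0.226, -0.502, 0.205] pointing down, gripper open.
Joint ranges: [-3.03, 3.03], [-0.79, 2.21], [0.23, 2.52], [-1.04, 4.18], [0, 3.07], [-2.55, 2.55]. Speed limits (rad/s): [2.22, 2.22, 2.57, 3.14, 3.14, 3.14].

INTERFACE

Orientations are given as [roll, pitch, yaw] about the fixed x, y, z axes, in that order (R = Rz(yaw) Ry(pitch) Rx(roll)).
In Python, from station import ctrl, camera, ticket gives the robot as it stands. The module is installed in compiled form; this text tells all that it offers.
- The arm moves only by the shell command python3 -m inch 'ROWS' [FORCE]. ROWS is text: rows parted by semicolons, each of 7 numbers parted by spaces: the opening, from -1 (shut) to 1 (fully open), then the shift along the tool's x, y, z in units of 0.03 m (1.0 is 0.03 m), then the turn, a rotation vector about the tool's x, y, z in units of 10 degrees (1.0 is 10 degrees). In form: grip dx dy dz rx ry rz; .... A call has 1 to 10 rows; each row shifts and turns the commanded pose from where the row before left it, along the tool's axes as they then stand; what a row does not reach is not made up. A row lasts 1/8 s, in which the tool goes at most 62.5 mm and 10.7 degrees, less where a joint would pass 70% of its speed; a pose out of reach is approached as far as the arm can. A call with a number of a shift or a turn outside -1 to 1 is refused whole. A call with a gripper value outside its range is refused whole. The fingers move at their own pace and stop on an object; FORCE is the grip in N (left out, the last holds). Time passes only in rows, so rows that do not move let the fingers close. It gives the time, the measured TCP pose, the force, the opening and the grip force at its end, in the units of the state.
- ctrl.get_obs(): the state, without advancing time (a new reading comes with each control period).
- camera(name): name is "side" or "top"; returns a dict with "img" (400x640x3 uint8, blue, green, red), "range_z" (400x640 float32, m along the optical axis (not along the pixel's ray), 0 where there is no reading), "intrinsics" (3x3 intrinsics, pixels), "view" (4x4, takes a point from world to camera coordinates). Camera axes: x right, y down, z forward; pixel columns grow to the right and rows downward; lengths in m; the calibration is good to about 2 mm. A picture is of the moment at which its call begins.
- ticket.hand_in(): hands the job in; it is judged then, once.
The state is a dict: "time_s": time; "qpos": joint angles; "joint_vel": joint speeds; "tau": joint torques, N m; "ee_pos": TCP position; "eef_rot": TCP orientation; "force": force on the tool from outside, world axes, zero at the start; "moment": the same for the moment, N m; "grip_width": finger opening in m; "grip_force": force on a finger pad.
Only numpy, scipy, OpenCV 4.12 (cv2) and the standard library are available. Lean on these libraries where they do the work, as an engineer would, in place of code of your own. Each camera call takes 0.05 s, during which the arm holds its last target. There are 200 camera calls.

## Working session

There is one attempt and no reset: what is moved stays moved. The work goes in short steps, Python scripts to look and compute and a shell command to move; the robot and the scene stay as the last step left them, time stands still between calls to the robot, and variables do not carry over. Pictures are saved under pics/ and viewed, at most 10 in all, crops included, and the job is handed in when it is done.

```bash
mkdir -p pics; python3 - <<'E'
from station import ctrl,camera
import cv2,numpy as np
o=ctrl.get_obs();print(o['time_s'],o['ee_pos'],o['eef_rot'],o['grip_width'],ctrl.pinch_z)
for n in('top','side'):
    c=camera(n);cv2.imwrite(f'pics/{n}0.png',c['img']);np.savez(f'pics/{n}0.npz',**c)
    print(c['intrinsics'].tolist(),np.round(c['view'],3).tolist())
E
```

```text
0.0 [ 0.22556702 -0.50133499  0.20488211] [-3.14048249e+00 -3.97866834e-05  4.22802407e-01] 0.09419159620740108 -0.0188
[[442.2687579332048, 0.0, 317.7212038788322], [0.0, 442.2687579332048, 205.40112206196994], [0.0, 0.0, 1.0]] [[-0.03, -1.0, -0.003, 0.014], [-0.992, 0.03, -0.12, 0.526], [0.12, -0.0, -0.993, 1.437], [0.0, 0.0, 0.0, 1.0]]
[[435.5444454039054, 0.0, 325.415253026866], [0.0, 435.5444454039054, 201.6484730697802], [0.0, 0.0, 1.0]] [[-0.999, -0.025, -0.02, 0.544], [0.005, 0.503, -0.864, 0.066], [0.031, -0.864, -0.503, 1.369], [0.0, 0.0, 0.0, 1.0]]
```

View pics/top0.png

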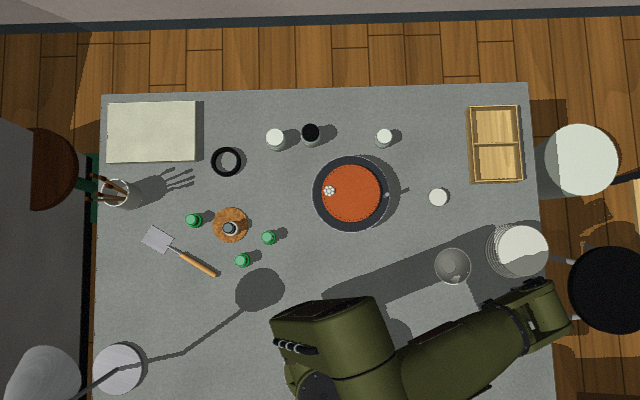

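View pics/side0.png

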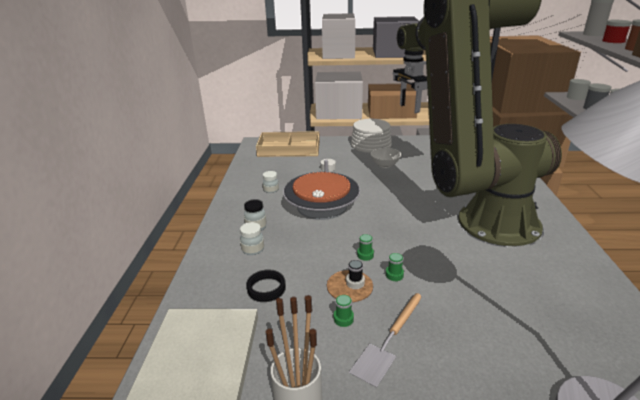

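The top view shows the loupe (230,228) on its cork pad with three green look-alikes around it. The wheel is at (351,193), with the rosette at (329,190) and the stud on the right, near (387,193). In the side view the rosette is at (318,193) and the stud at about (325,168).

```bash
cat > h.py <<'E'
import numpy as np,cv2
def ray(c,u,v,z):
    K=c['intrinsics'];V=c['view'];R=V[:3,:3];t=V[:3,3]
    o=-R.T@t;d=R.T@np.linalg.solve(K,[u,v,1.]);return o+d*(z-o[2])/d[2]
def proj(c,p):
    q=c['view']@np.r_[p,1];q=c['intrinsics']@q[:3];return q[:2]/q[2]
def biggest(m,win=None):
    if win: w=np.zeros_like(m);x0,y0,x1,y1=win;w[y0:y1,x0:x1]=1;m=m*w
    cs,_=cv2.findContours(m.astype(np.uint8),0,1)
    return max(cs,key=cv2.contourArea)
def cen(ct):
    m=cv2.moments(ct);return np.array([m['m10'],m['m01']])/m['m00']
def fitc(c,ct,z):
    p=np.array([ray(c,*q,z)[:2] for q in cv2.convexHull(ct)[:,0].astype(float)])
    s=np.linalg.lstsq(np.c_[2*p,np.ones(len(p))],(p**2).sum(1),rcond=None)[0]
    return s[:2],np.sqrt(s[2]+s[:2]@s[:2])
def hsv(c): return [x.astype(int) for x in cv2.split(cv2.cvtColor(c['img'],cv2.COLOR_BGR2HSV))]
def orange(c):
    h,s,v=hsv(c);return (h<13)&(s>170)&(v>60)
E
python3 - <<'E'
from h import *
T=dict(np.load('pics/top0.npz'));S=dict(np.load('pics/side0.npz'))
for n,c,w in(('T',T,(300,140,400,240)),('S',S,(270,150,370,230))):
    ct=biggest(orange(c),w);print(n,'plaque',fitc(c,ct,.084))
    h,s,v=hsv(c);win=np.zeros_like(h);cv2.drawContours(m:=np.zeros(h.shape,np.uint8),[cv2.convexHull(ct)],-1,1,-1)
    m=((m>0)&(s<110)&(v>150)).astype(np.uint8);r=biggest(m);print('rosette',cv2.contourArea(r),cen(r),fitc(c,r,.095))
h,s,v=hsv(T)
pad=biggest((h>5)&(h<22)&(s>80),(205,200,256,250));print('pad',fitc(T,pad,.006),cv2.contourArea(pad))
def zoom(c,x0,y0,x1,y1,k,n): cv2.imwrite(n,cv2.resize(c['img'][y0:y1,x0:x1],None,fx=k,fy=k,interpolation=cv2.INTER_NEAREST))
a=cv2.resize(T['img'][150:240,300:415],None,fx=5,fy=5,interpolation=0)
b=cv2.resize(T['img'][200:254,205:257],None,fx=4,fy=4,interpolation=0)
o=np.zeros((450,575+208,3),np.uint8);o[:,:575]=a;o[:216,575:]=b
s_=cv2.resize(S['img'][255:305,325:377],None,fx=4,fy=4,interpolation=0);o[230:430,575:]=s_
cv2.imwrite('pics/z1.png',o)
for nm,p in(('green',(194,217)),('green',(269,234)),('green',(243,257))):print(nm,ray(T,*p,.06))
for nm,p in(('jarr',(385,134)),('wad',(438,196))):print(nm,ray(T,*p,.05))
E
```

```text
T plaque (array([ 0.55754785, -0.10840449]), np.float64(0.093718079967889))
rosette 67.5 [328.31604938 190.52592593] (array([ 0.56527841, -0.03743549]), np.float64(0.016931421113324418))Traceback (most recent call last):
  File "<stdin>", line 4, in <module>
  File "h.py", line 10, in biggest
    return max(cs,key=cv2.contourArea)
ValueError: max() iterable argument is empty
```

```bash
sed -i 's/(s>170)&(v>60)/(s>130)\&(v>50)/' h.py; python3 - <<'E'
from h import *
T=dict(np.load('pics/top0.npz'));S=dict(np.load('pics/side0.npz'))
print('side px',[int(x[187,335]) for x in hsv(S)],'top px',[int(x[200,351]) for x in hsv(T)])
try:
    ct=biggest(orange(S),(270,150,370,230));print('Splaque',fitc(S,ct,.084))
    h,s,v=hsv(S);cv2.drawContours(m:=np.zeros(h.shape,np.uint8),[cv2.convexHull(ct)],-1,1,-1)
    r=biggest((m>0)&(s<110)&(v>150));print('rosette',cen(r),fitc(S,r,.095))
except Exception as e: print(e)
h,s,v=hsv(T)
pad=biggest((h>5)&(h<22)&(s>80),(205,200,256,250));print('pad',fitc(T,pad,.006),cv2.contourArea(pad))
a=cv2.resize(T['img'][150:240,300:415],None,fx=5,fy=5,interpolation=0)
b=cv2.resize(T['img'][200:254,205:257],None,fx=4,fy=4,interpolation=0)
o=np.zeros((450,575+208,3),np.uint8);o[:,:575]=a;o[:216,575:]=b
o[230:430,575:]=cv2.resize(S['img'][255:305,325:377],None,fx=4,fy=4,interpolation=0)
cv2.imwrite('pics/z1.png',o)
for nm,p in(('green',(194,217)),('green',(269,234)),('green',(243,257))):print(nm,ray(T,*p,.06))
for nm,p in(('jarr',(385,134)),('wad',(438,196))):print(nm,ray(T,*p,.05))
E
```

```text
side px [9, 149, 174] top px [10, 190, 177]
Splaque (array([ 0.55880981, -0.09521468]), np.float64(0.09779729881353422))
rosette [317.73188406 193.38647343] (array([ 0.56707998, -0.02702976]), np.float64(0.023366232425651674))
pad (array([0.47306473, 0.29511399]), np.float64(0.05975656029645623)) 955.5
green [0.49665512 0.40058569 0.06      ]
green [0.43408187 0.15795317 0.06      ]
green [0.36278886 0.24269889 0.06      ]
jarr [ 0.75689192 -0.23418502  0.05      ]
wad [ 0.54254466 -0.3979288   0.05      ]
```

View pics/z1.png

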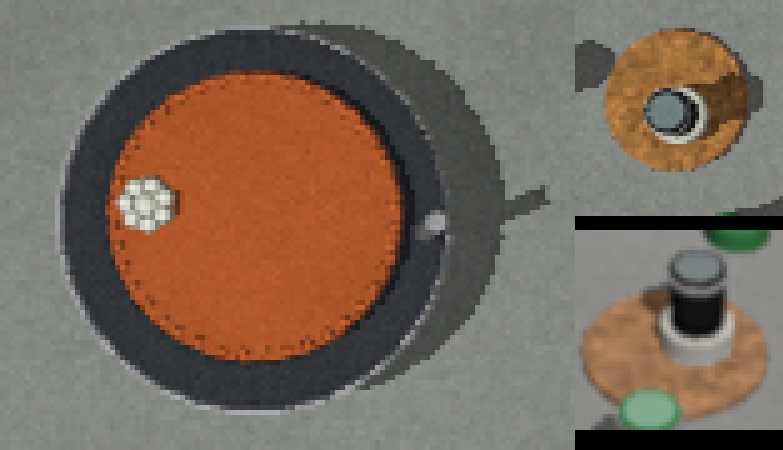

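```bash
python3 - <<'E'
from h import *
T=dict(np.load('pics/top0.npz'));S=dict(np.load('pics/side0.npz'))
print('stud',ray(T,387,194.2,.12),'loupe T',ray(T,228,227.8,.068),'S',ray(S,355.6,263.7,.068),'skirt',ray(T,231.2,229,.024))
h,s,v=hsv(T);z=T['range_z']
ys,xs=np.mgrid[:400,:640];w=(xs>218)&(xs<240)&(ys>216)&(ys<240)
P=[ray(T,x,y,.068) for x,y in zip(xs[w],ys[w])]
V=T['view'];K=T['intrinsics']
R=V[:3,:3].T
uv=np.c_[xs[w],ys[w],np.ones(w.sum())]@np.linalg.inv(K).T*z[w][:,None]
W=(uv-V[:3,3])@R.T
g=W[(W[:,2]>.062)&(W[:,2]<.075)];print('depth loupe top',len(g),g.mean(0),(g.min(0)+g.max(0))/2)
E
```

```text
stud [ 0.54370165 -0.21975583  0.12      ] loupe T [0.45756181 0.28870644 0.068     ] S [0.45973063 0.29158907 0.068     ] skirt [0.45660079 0.28709413 0.024     ]
depth loupe top 110 [0.45834408 0.29039798 0.06815008] [0.45882424 0.2908838  0.06845534]
```

```bash
python3 -m inch '-1 0 0 0 0 0 -0.94;-1 0 0 0 0 0 -0.94;-1 0 0 0 0 0 -0.94;-1 0 0 0 0 0 -0.94;-1 0 0 0 0 0 -0.94;-1 0 0 0 0 0 -0.94;-1 0 0 0 0 0 -0.94' 20
python3 -m inch '-1 .92 .92 0 0 0 0;-1 .92 .92 0 0 0 0;-1 .92 .92 0 0 0 0;-1 .92 .92 0 0 0 0;-1 .92 .92 0 0 0 0;-1 .92 .92 0 0 0 0;-1 .92 .92 0 0 0 0;-1 .92 .92 0 0 0 0;-1 .92 .92 0 0 0 0;-1 .92 .92 0 0 0 0'; python3 -c "
from station import ctrl;o=ctrl.get_obs();print(o['ee_pos'],o['eef_rot'],o['qpos'],o['joint_vel'])"
```

```text
time_s: 0.98
ee_pos: [0.2256, -0.5014, 0.2051]
eef_rot: [-3.141, -0.001, 1.577]
force: [-0.0, -0.6, 0.6]
grip_width: 0.0274
grip_force: 0.0
time_s: 2.22
ee_pos: [0.5023, -0.2244, 0.2052]
eef_rot: [-3.141, -0.0, 1.571]
force: [0.4, -0.7, 0.4]
grip_width: 0.0005
grip_force: 0.0
[ 0.50225605 -0.2243738   0.20517722] [-3.14113411e+00 -2.21140261e-04  1.57122166e+00] [-4.86706501e-01  3.00648426e-01  1.52066367e+00 -1.98389986e-05
  1.32078927e+00 -4.87126972e-01] [ 5.53789429e-01  2.29243968e-01 -2.93445182e-01  4.85100513e-04
  6.21614370e-02  5.50325296e-01]
```

```bash
python3 -m inch '-1 0 0 .88 0 0 0;-1 0 0 .88 0 0 0;-1 0 0 .88 0 0 0;-1 0 0 .86 0 0 0;-1 0 0 0 0 0 0'; python3 -c "
from station import ctrl;o=ctrl.get_obs();print(o['ee_pos'],o['joint_vel'].round(3) if 0 else '')"
```

```text
time_s: 2.85
ee_pos: [0.5006, -0.225, 0.0988]
eef_rot: [-3.138, -0.002, 1.571]
force: [-0.4, -0.8, -0.1]
grip_width: 0.0003
grip_force: 0.0
[ 0.50062928 -0.22495489  0.09876937]
```

```bash
python3 -m inch '-1 .06 .3 0 0 0 0;-1 .06 .3 0 0 0 0;-1 .05 .13 0 0 0 0;-1 0 .13 0 0 0 0;-1 0 .23 0 0 0 0;-1 0 .43 0 0 0 0;-1 .09 .67 0 0 0 0;-1 .3 .87 0 0 0 0;-1 0 -.2 0 0 0 0;-1 0 -.2 -1 0 0 0'; python3 -c "
from station import ctrl;o=ctrl.get_obs();print(o['ee_pos'])"
```

```text
time_s: 4.1
ee_pos: [0.5801, -0.2082, 0.1284]
eef_rot: [-3.137, -0.002, 1.571]
force: [-0.5, 0.6, 1.1]
grip_width: 0.0006
grip_force: 0.0
[ 0.58011214 -0.20816443  0.12838042]
```

```bash
cat > shot.py <<'E'
import sys;from station import ctrl,camera;from h import *
C=np.array([.5575,-.1084])
def shot(n,i):
    t=ctrl.get_obs()['time_s'];c=camera(n);np.savez(f'pics/{n}{i}.npz',t=t,**c)
    h,s,v=hsv(c);o=orange(c);u0,v0=proj(c,[*C,.084]).astype(int)
    w=(u0-50,v0-50,u0+50,v0+50)
    try:
        ct=biggest(o,w);cv2.drawContours(m:=np.zeros(h.shape,np.uint8),[cv2.convexHull(ct)],-1,1,-1)
        r=biggest((m>0)&(s<110)&(v>130));p=fitc(c,r,.095);q=ray(c,*cen(r),.095)[:2]-C
        if n=='side': q=q-[.0,.008]
        print(n,'t',round(t,3),'ang',round(float(np.degrees(np.arctan2(q[1],q[0]))),1),'r',np.hypot(*q).round(4),'A',cv2.contourArea(r))
    except Exception as e: print(n,t,'none',e)
if __name__=='__main__':
    for a in sys.argv[2:]: shot(a,sys.argv[1])
    print(ctrl.get_obs()['ee_pos'])
E
python3 -m inch '.5 1 -.245 -1 0 0 0;.5 1 -.245 0 0 0 0;.5 1 -.245 0 0 0 0;.5 1 -.245 0 0 0 0;.5 1 -.245 0 0 0 0;.5 1 -.245 0 0 0 0;.5 1 -.245 0 0 0 0;.5 1 -.245 0 0 0 0;.5 1 -.245 0 0 0 0;.5 1 -.245 0 0 0 0'; python3 shot.py 1 side top side
```

```text
time_s: 5.35
ee_pos: [0.5072, 0.092, 0.1605]
eef_rot: [3.141, 0.0, 1.571]
force: [-0.3, 0.2, 0.0]
grip_width: 0.0705
grip_force: 0.0
side t 5.35 ang 88.4 r 0.0152 A 50.0
top t 5.4 ang -47.2 r 0.0589 A 0.5
side t 5.45 ang 89.5 r 0.0143 A 52.5
[0.5073574  0.09190923 0.16053824]
```

```bash
python3 -m inch '.5 .943 -.235 0 0 0 0;.5 .943 -.235 0 0 0 0;.5 .943 -.235 0 0 0 0;.5 .943 -.235 0 0 0 0;.5 .943 -.235 0 0 0 0;.5 .943 -.235 0 0 0 0;.5 .943 -.235 0 0 0 0;.5 0 0 .9 0 0 0;.5 0 0 .9 0 0 0;.5 0 0 .9 0 0 0'; python3 shot.py 2 top side top
```

```text
time_s: 6.75
ee_pos: [0.4588, 0.2884, 0.0786]
eef_rot: [3.141, 0.0, 1.57]
force: [0.2, -0.6, 0.6]
grip_width: 0.0705
grip_force: 0.0
top t 6.75 ang 105.0 r 0.0703 A 71.5
side t 6.8 ang 107.1 r 0.0713 A 59.0
top t 6.85 ang 115.6 r 0.0694 A 65.5
[0.45829522 0.28832461 0.07882249]
```

```bash
python3 -m inch '.5 .05 0 .75 0 0 0;.5 0 0 .74 0 0 0;-1 0 0 0 0 0 0;-1 0 0 0 0 0 0;-1 0 0 0 0 0 0;-1 0 0 0 0 0 0;-1 0 0 0 0 0 0;-1 0 0 0 0 0 0;-1 0 0 -.5 0 0 0' 25; python3 shot.py 3 top side top
```

```text
time_s: 8.02
ee_pos: [0.4577, 0.2906, 0.0496]
eef_rot: [-3.14, 0.001, 1.571]
force: [0.1, -0.4, -0.4]
grip_width: 0.0358
grip_force: 25.0
top t 8.025 ang -116.3 r 0.0691 A 73.5
side t 8.075 ang -111.2 r 0.0513 A 23.0
top t 8.125 ang -105.7 r 0.0691 A 77.5
[0.45866837 0.29112291 0.05075772]
```

```bash
python3 -m inch '-1 0 0 -.9 0 0 0;-1 0 0 -.9 0 0 0;-1 0 0 -.9 0 0 0;-1 0 0 -.9 0 0 0;-1 0 0 0 0 0 0;-1 0 0 0 0 0 0;-1 0 0 0 0 0 0;-1 0 0 0 0 0 0;-1 0 0 0 0 0 0;-1 0 0 0 0 0 0'; python3 shot.py 4 top side;  python3 -m inch '-1 0 0 0 0 0 0;-1 0 0 0 0 0 0;-1 0 0 0 0 0 0;-1 0 0 0 0 0 0;-1 0 0 0 0 0 0;-1 0 0 0 0 0 0;-1 0 0 0 0 0 0;-1 0 0 0 0 0 0;-1 0 0 0 0 0 0;-1 0 0 0 0 0 0'; python3 shot.py 5 top side;  python3 -m inch '-1 0 0 0 0 0 0;-1 0 0 0 0 0 0;-1 0 0 0 0 0 0;-1 0 0 0 0 0 0;-1 0 0 0 0 0 0;-1 0 0 0 0 0 0;-1 0 0 0 0 0 0;-1 0 0 0 0 0 0;-1 0 0 0 0 0 0;-1 0 0 0 0 0 0'; python3 shot.py 6 top side
```

```text
time_s: 9.43
ee_pos: [0.4582, 0.2909, 0.1576]
eef_rot: [-3.141, 0.0, 1.571]
force: [0.1, 0.6, -0.7]
grip_width: 0.036
grip_force: 25.0
top t 9.425 ang 31.0 r 0.0696 A 72.5
side t 9.475 ang 38.1 r 0.0741 A 67.0
[0.45826837 0.29086825 0.15770346]
time_s: 10.78
ee_pos: [0.4583, 0.2909, 0.1578]
eef_rot: [3.142, -0.0, 1.571]
force: [-0.2, 0.5, -0.4]
grip_width: 0.0357
grip_force: 25.0
top t 10.775 ang 170.5 r 0.0788 A 1.0
side t 10.825 ang 93.1 r 0.0924 A 15.0
[0.45826859 0.29087154 0.15774411]
time_s: 12.12
ee_pos: [0.4583, 0.2909, 0.1578]
eef_rot: [3.142, -0.0, 1.571]
force: [0.4, -1.2, -0.1]
grip_width: 0.0351
grip_force: 25.0
top t 12.125 ang -73.2 r 0.0686 A 77.0
side t 12.175 ang -61.4 r 0.0551 A 32.0
[0.45827322 0.29088031 0.15773671]
```

```bash
python3 - <<'E'
from h import *
c=dict(np.load('pics/side6.npz'));cv2.imwrite('pics/s6.png',cv2.resize(c['img'][120:320,220:440],None,fx=3,fy=3))
E
```

```text
(no output)
```

View pics/s6.png

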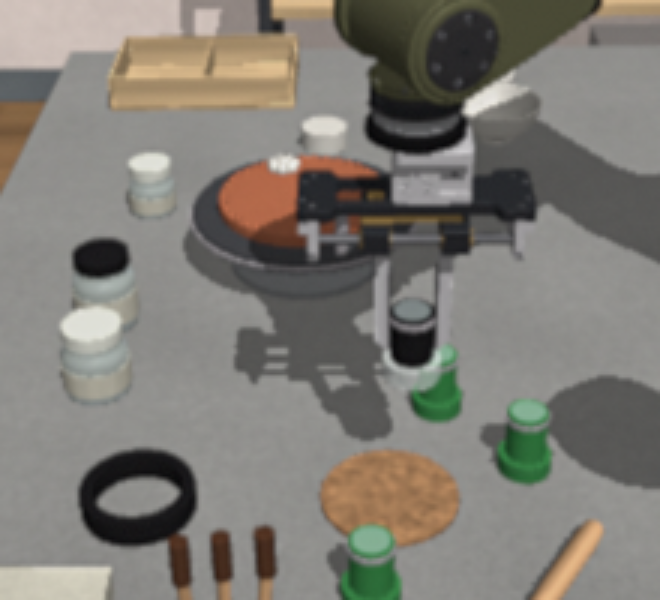

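```bash
W='';python3 -m inch '-1 0 0 0 0 0 0;-1 0 0 0 0 0 0;-1 0 0 0 0 0 0;-1 0 0 0 0 0 0;-1 0 0 0 0 0 0;-1 0 0 0 0 0 0;-1 0 0 0 0 0 0;-1 0 0 0 0 0 0;-1 0 0 0 0 0 0;-1 0 0 0 0 0 0'>/dev/null; python3 shot.py 7 top;  python3 -m inch '-1 0 0 0 0 0 0;-1 0 0 0 0 0 0;-1 0 0 0 0 0 0;-1 0 0 0 0 0 0;-1 0 0 0 0 0 0;-1 0 0 0 0 0 0;-1 0 0 0 0 0 0;-1 0 0 0 0 0 0;-1 0 0 0 0 0 0;-1 0 0 0 0 0 0'>/dev/null; python3 shot.py 8 top; python3 -m inch '-1 0 0 0 0 0 0;-1 0 0 0 0 0 0;-1 0 0 0 0 0 0;-1 0 0 0 0 0 0' >/dev/null; python3 shot.py 9 top
```

```text
top t 13.475 ang 46.6 r 0.0699 A 74.5
[0.4582756  0.29084134 0.15773749]
top t 14.775 ang 164.7 r 0.0699 A 0.5
[0.45829655 0.29087944 0.15777271]
top t 15.325 ang -161.1 r 0.0665 A 45.5
[0.45827797 0.29087157 0.15775505]
```

```bash
cat > fit.py <<'E'
from h import *
from scipy.optimize import least_squares
import glob
C0=np.array([.5575,-.1084])
D=[]
# (t, unwrapped deg, r) from top shots with full rosette
D=np.array([[6.75,105.0,.0703],[6.85,115.6,.0694],[8.025,243.7,.0691],[8.125,254.3,.0691],[9.425,391.0,.0696],[12.125,646.8,.0686],[13.475,766.6,.0699]])
A=np.radians(D[:,1]);P=C0+D[:,2:]*np.c_[np.cos(A),np.sin(A)]
tr=6.75
def ang(p,t):  # w' = -(w+.33)/tau
    a0,w0,tau=p[:3];k=.333;s=np.asarray(t)-tr
    return a0+(w0+k)*tau*(1-np.exp(-s/tau))-k*s
def om(p,t): return (p[1]+.333)*np.exp(-(t-tr)/p[2])-.333
def pos(p,t): a=ang(p,t);return p[3:5]+.07*np.c_[np.cos(a),np.sin(a)]
def res(p): return np.r_[(pos(p,D[:,0])-P).ravel()/.001,(p[2]-25)/10]
f=least_squares(res,[A[0],1.95,25,*C0]);p=f.x
if __name__=='__main__':
    print(p,np.abs(f.fun).max(),np.degrees(np.sqrt(np.diag(np.linalg.inv(f.jac.T@f.jac)))))
    print([(t,np.degrees(ang(p,t)).round(0)%360,om(p,t).round(3)) for t in (15.325,16.6,17,18,19,20,25)])
E
python3 fit.py
```

```text
[ 1.8207838   1.96910389 28.33042914  0.5567919  -0.10774805] 1.2024864692376096 [6.59802470e-01 6.81900479e-01 7.02976628e+01 2.61896116e-02
 2.39107396e-02]
[(15.325, np.float64(197.0), np.float64(1.368)), (16.6, np.float64(294.0), np.float64(1.293)), (17, np.float64(323.0), np.float64(1.27)), (18, np.float64(34.0), np.float64(1.215)), (19, np.float64(102.0), np.float64(1.161)), (20, np.float64(167.0), np.float64(1.109)), (25, np.float64(91.0), np.float64(0.876))]
```

```bash
python3 -m inch '-1 -.5 .05 0 0 0 0;-1 -1 .1 0 0 0 0;-1 -1 .1 0 0 0 0;-1 -1 .1 0 0 0 0;-1 -1 .1 0 0 0 0;-1 -1 .1 0 0 0 0;-1 -1 .1 0 0 0 0;-1 -1 .1 0 0 0 0;-1 -1 .1 0 0 0 0;-1 -.5 .05 0 0 0 0'; python3 -m inch '-1 0 0 0 0 0 0;-1 0 0 0 0 0 0;-1 0 0 0 0 0 0;-1 0 0 0 0 0 0;-1 0 0 0 0 0 0;-1 0 0 0 0 0 0;-1 0 0 0 0 0 0;-1 0 0 0 0 0 0;-1 0 0 0 0 0 0;-1 0 0 0 0 0 0'
python3 shot.py 10 top
cat > plan.py <<'E'
import sys;from fit import *
from station import ctrl
from scipy.interpolate import BPoly
nb,n=int(sys.argv[1]),int(sys.argv[2]);o=ctrl.get_obs();t=o['time_s'];x=np.array(o['ee_pos'])
if len(sys.argv)>3: p[0]+=np.radians(float(sys.argv[3]))
tk=t+np.arange(n+1)/8
Q=pos(p,tk);Q[0]=x[:2]
if nb:
    e=1e-3;tb=tk[nb];v=(pos(p,tb+e)-pos(p,tb-e))[0]/2/e
    B=BPoly.from_derivatives([t,tb],[[x[:2],[0,0]],[Q[nb],v]])
    Q[:nb]=B(tk[:nb])
d=np.diff(Q,axis=0)/.03;dz=(x[2]-.158)/.03
print('t',t,'pos',x.round(4),'err now mm',((x[:2]-pos(p,t)[0])*1000).round(1),'ang',np.degrees(ang(p,tk[[0,-1]]))%360,'dz',round(dz,2))
print(';'.join(f'-1 {a:.2f} {b:.2f} 0 0 0 0' for b,a in d))
E
python3 plan.py 9 10
```

```text
time_s: 16.62
ee_pos: [0.4852, 0.0192, 0.1578]
eef_rot: [3.141, 0.0, 1.57]
force: [0.3, 0.6, -1.1]
grip_width: 0.0354
grip_force: 25.0
time_s: 17.88
ee_pos: [0.4854, 0.0209, 0.1577]
eef_rot: [-3.142, -0.0, 1.571]
force: [0.1, 0.5, -1.3]
grip_width: 0.036
grip_force: 25.0
top t 17.875 ang 27.3 r 0.0717 A 58.5
[0.48539799 0.02088465 0.15775463]
t 17.925 pos [0.4854 0.0209 0.1578] err now mm [-132.5   94.6] ang [ 29.12526509 113.99437681] dz -0.01
-1 -0.06 0.09 0 0 0 0;-1 -0.17 0.24 0 0 0 0;-1 -0.24 0.34 0 0 0 0;-1 -0.29 0.38 0 0 0 0;-1 -0.32 0.37 0 0 0 0;-1 -0.31 0.31 0 0 0 0;-1 -0.28 0.19 0 0 0 0;-1 -0.23 0.02 0 0 0 0;-1 -0.14 -0.20 0 0 0 0;-1 -0.11 -0.32 0 0 0 0
```

```bash
python3 -m inch '-1 -0.06 0.09 0 0 0 0;-1 -0.17 0.24 0 0 0 0;-1 -0.24 0.34 0 0 0 0;-1 -0.29 0.38 0 0 0 0;-1 -0.32 0.37 0 0 0 0;-1 -0.31 0.31 0 0 0 0;-1 -0.28 0.19 0 0 0 0;-1 -0.23 0.02 0 0 0 0;-1 -0.14 -0.20 0 0 0 0;-1 -0.11 -0.32 0 0 0 0'; python3 plan.py 0 10
```

```text
time_s: 19.18
ee_pos: [0.5273, -0.0437, 0.1577]
eef_rot: [-3.141, -0.0, 1.571]
force: [0.4, -0.2, -0.7]
grip_width: 0.0354
grip_force: 25.0
t 19.175 pos [ 0.5273 -0.0437  0.1577] err now mm [-1.   0.1] ang [113.99437681 194.17087865] dz -0.01
-1 -0.16 -0.26 0 0 0 0;-1 -0.20 -0.27 0 0 0 0;-1 -0.23 -0.24 0 0 0 0;-1 -0.26 -0.20 0 0 0 0;-1 -0.29 -0.16 0 0 0 0;-1 -0.30 -0.12 0 0 0 0;-1 -0.31 -0.07 0 0 0 0;-1 -0.32 -0.03 0 0 0 0;-1 -0.32 0.01 0 0 0 0;-1 -0.31 0.06 0 0 0 0
```

```bash
python3 -m inch '-1 -0.16 -0.26 0 0 0 0;-1 -0.20 -0.27 0 0 0 0;-1 -0.23 -0.24 0 0 0 0;-1 -0.26 -0.20 0 0 0 0;-1 -0.29 -0.16 0 0 0 0;-1 -0.30 -0.12 0 0 0 0;-1 -0.31 -0.07 0 0 0 0;-1 -0.32 -0.03 0 0 0 0;-1 -0.32 0.01 0 0 0 0;-1 -0.31 0.06 0 0 0 0'; python3 shot.py 11 side top; python3 plan.py 0 10; python3 - <<'E'
from h import *
a=dict(np.load('pics/side11.npz'));b=dict(np.load('pics/top11.npz'))
i=cv2.resize(a['img'][130:240,260:380],None,fx=3.3,fy=3.3);j=cv2.resize(b['img'][140:250,290:410],None,fx=3.3,fy=3.3)
cv2.imwrite('pics/v11.png',np.hstack([i,j]))
E
```

```text
time_s: 20.42
ee_pos: [0.4897, -0.1253, 0.1577]
eef_rot: [-3.142, -0.0, 1.571]
force: [0.3, -0.9, -1.7]
grip_width: 0.0357
grip_force: 25.0
side t 20.425 ang -171.9 r 0.0659 A 47.5
top t 20.475 ang nan r nan A 0.0
[ 0.48983667 -0.1254654   0.15766117]
t 20.525 pos [ 0.4898 -0.1255  0.1577] err now mm [-1.3  6.7] ang [200.38840598 275.72412527] dz -0.01
-1 -0.51 0.17 0 0 0 0;-1 -0.27 0.17 0 0 0 0;-1 -0.24 0.20 0 0 0 0;-1 -0.21 0.23 0 0 0 0;-1 -0.18 0.25 0 0 0 0;-1 -0.14 0.27 0 0 0 0;-1 -0.10 0.29 0 0 0 0;-1 -0.07 0.29 0 0 0 0;-1 -0.03 0.30 0 0 0 0;-1 0.01 0.30 0 0 0 0h.py:12: RuntimeWarning: invalid value encountered in divide
  m=cv2.moments(ct);return np.array([m['m10'],m['m01']])/m['m00']
```

View pics/v11.png

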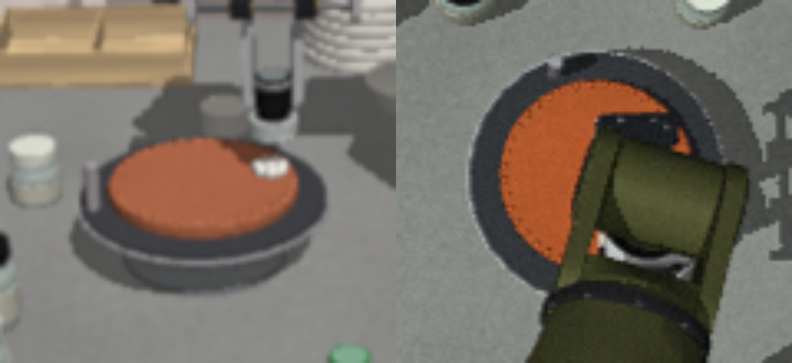

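The side view (left half) shows the loupe upright, directly above the rosette at (270,165). In the top view (right half) the arm hides the rosette, but the stud shows at (555,67), so I can check the phase against it.

```bash
python3 - <<'E'
from fit import *
b=dict(np.load('pics/top11.npz'));q=ray(b,290+159/3.3,140+67/3.3,.12)[:2]-p[3:5]
print(np.hypot(*q),np.degrees(np.arctan2(q[1],q[0]))+180,np.degrees(ang(p,20.475))%360)
E
python3 -m inch '-1 -0.51 0.17 0 0 0 0;-1 -0.27 0.17 0 0 0 0;-1 -0.24 0.20 0 0 0 0;-1 -0.21 0.23 0 0 0 0;-1 -0.18 0.25 0 0 0 0;-1 -0.14 0.27 0 0 0 0;-1 -0.10 0.29 0 0 0 0;-1 -0.07 0.29 0 0 0 0;-1 -0.03 0.30 0 0 0 0;-1 0.01 0.30 0 0 0 0'; python3 plan.py 0 10
```

```text
0.10617961085200887 200.20797973958076 197.28322744848742
time_s: 21.78
ee_pos: [0.5644, -0.1768, 0.1577]
eef_rot: [-3.142, -0.0, 1.571]
force: [0.6, -0.8, -0.9]
grip_width: 0.0356
grip_force: 25.0
t 21.775 pos [ 0.5644 -0.1768  0.1577] err now mm [0.6 0.6] ang [275.72412527 346.77872399] dz -0.01
-1 0.03 0.27 0 0 0 0;-1 0.08 0.28 0 0 0 0;-1 0.12 0.27 0 0 0 0;-1 0.15 0.25 0 0 0 0;-1 0.18 0.23 0 0 0 0;-1 0.20 0.20 0 0 0 0;-1 0.23 0.17 0 0 0 0;-1 0.25 0.15 0 0 0 0;-1 0.26 0.11 0 0 0 0;-1 0.27 0.08 0 0 0 0
```

```bash
python3 -m inch '-1 0.06 0.29 0 0 0 0;-1 0.08 0.28 0 0 0 0;-1 0.12 0.27 0 0 0 0;-1 0.15 0.25 0 0 0 0;-1 0.18 0.23 0 0 0 0;-1 0.20 0.20 0 0 0 0;-1 0.23 0.17 0 0 0 0;-1 0.25 0.15 0 0 0 0;-1 0.26 0.11 0 0 0 0;-1 0.27 0.08 0 0 0 0'; python3 shot.py 12 top side; python3 plan.py 0 10 2; python3 - <<'E'
from h import *
a=dict(np.load('pics/side12.npz'));b=dict(np.load('pics/top12.npz'))
i=cv2.resize(a['img'][130:240,260:380],None,fx=3.3,fy=3.3);j=cv2.resize(b['img'][140:250,290:410],None,fx=3.3,fy=3.3)
cv2.imwrite('pics/v12.png',np.hstack([i,j]))
E
```

```text
time_s: 23.02
ee_pos: [0.6248, -0.1222, 0.1578]
eef_rot: [3.142, -0.0, 1.571]
force: [0.4, 0.2, -0.7]
grip_width: 0.0357
grip_force: 25.0
top 23.025 none max() iterable argument is empty
side t 23.075 ang -0.2 r 0.0694 A 58.5
[ 0.62481933 -0.12185088  0.15775212]
t 23.125 pos [ 0.6248 -0.1219  0.1578] err now mm [-1.6 -7.1] ang [354.28373805  60.92203661] dz -0.01
-1 0.52 0.07 0 0 0 0;-1 0.28 -0.02 0 0 0 0;-1 0.27 -0.05 0 0 0 0;-1 0.26 -0.08 0 0 0 0;-1 0.25 -0.11 0 0 0 0;-1 0.23 -0.14 0 0 0 0;-1 0.21 -0.17 0 0 0 0;-1 0.19 -0.19 0 0 0 0;-1 0.17 -0.21 0 0 0 0;-1 0.14 -0.22 0 0 0 0
```

View pics/v12.png

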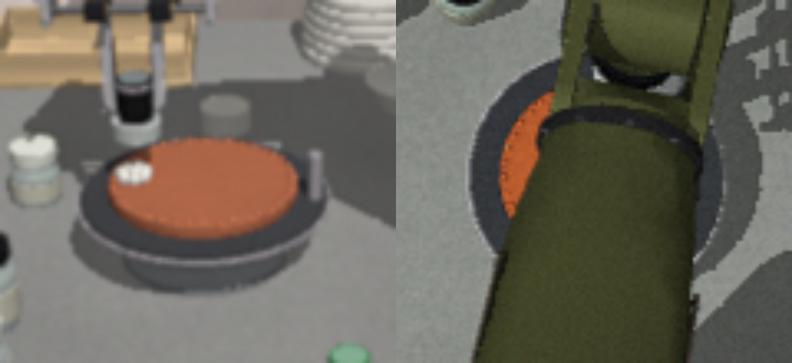

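```bash
python3 -m inch '-1 0.54 0.07 0 0 0 0;-1 0.28 -0.02 0 0 0 0;-1 0.27 -0.05 0 0 0 0;-1 0.26 -0.08 0 0 0 0;-1 0.25 -0.11 0 0 0 0;-1 0.23 -0.14 0 0 0 0;-1 0.21 -0.17 0 0 0 0;-1 0.19 -0.19 0 0 0 0;-1 0.17 -0.21 0 0 0 0;-1 0.14 -0.22 0 0 0 0'; python3 plan.py 0 10 3
```

```text
time_s: 24.38
ee_pos: [0.5905, -0.0463, 0.1578]
eef_rot: [-3.142, 0.0, 1.571]
force: [0.1, -0.2, -0.5]
grip_width: 0.0355
grip_force: 25.0
t 24.375 pos [ 0.5905 -0.0463  0.1578] err now mm [ 0.8 -0.3] ang [ 61.92203661 124.65462089] dz -0.01
-1 0.12 -0.26 0 0 0 0;-1 0.08 -0.25 0 0 0 0;-1 0.05 -0.25 0 0 0 0;-1 0.03 -0.26 0 0 0 0;-1 -0.00 -0.26 0 0 0 0;-1 -0.03 -0.25 0 0 0 0;-1 -0.06 -0.25 0 0 0 0;-1 -0.08 -0.24 0 0 0 0;-1 -0.11 -0.23 0 0 0 0;-1 -0.13 -0.21 0 0 0 0
```

```bash
python3 -m inch '-1 0.12 -0.26 0 0 0 0;-1 0.08 -0.25 0 0 0 0;-1 0.05 -0.25 0 0 0 0;-1 0.03 -0.26 0 0 0 0;-1 -0.00 -0.26 0 0 0 0;-1 -0.03 -0.25 0 0 0 0;-1 -0.06 -0.25 0 0 0 0;-1 -0.08 -0.24 0 0 0 0;-1 -0.11 -0.23 0 0 0 0;-1 -0.13 -0.21 0 0 0 0'; python3 shot.py 13 side; python3 plan.py 0 10 3;python3 - <<'E'
from h import *
a=dict(np.load('pics/side13.npz'));cv2.imwrite('pics/v13.png',cv2.resize(a['img'][130:240,260:380],None,fx=4,fy=4))
E
```

```text
time_s: 25.62
ee_pos: [0.5168, -0.0508, 0.1578]
eef_rot: [3.142, 0.0, 1.571]
force: [0.7, 0.4, -0.1]
grip_width: 0.0356
grip_force: 25.0
side t 25.625 ang -159.0 r 0.047 A 69.5
[ 0.51632193 -0.05113046  0.15776388]
t 25.675 pos [ 0.5163 -0.0511  0.1578] err now mm [1.7 0.8] ang [127.08509496 185.93446431] dz -0.01
-1 -0.18 -0.25 0 0 0 0;-1 -0.18 -0.17 0 0 0 0;-1 -0.19 -0.15 0 0 0 0;-1 -0.21 -0.13 0 0 0 0;-1 -0.22 -0.11 0 0 0 0;-1 -0.22 -0.08 0 0 0 0;-1 -0.23 -0.06 0 0 0 0;-1 -0.23 -0.03 0 0 0 0;-1 -0.23 -0.01 0 0 0 0;-1 -0.23 0.01 0 0 0 0
```

View pics/v13.png

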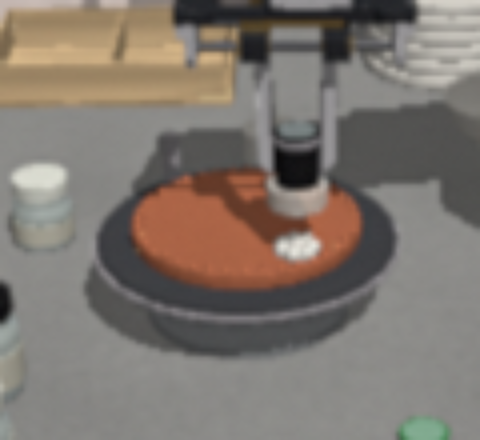

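The loupe stays upright over the rosette, whose centre is at crop (297,247); the loupe's foot is at about (298,200). I'll check the alignment numerically.

```bash
python3 - <<'E'
from fit import *
a=dict(np.load('pics/side13.npz'))
print(ray(a,334.3,191.7,.095),ray(a,334.5,179.5,.13),'pred ros px',proj(a,[.5168,-.0508,.095]),'pred foot px',proj(a,[.5168,-.0508,.13]))
E
```

```text
[ 0.51546391 -0.03519767  0.095     ] [ 0.51461802 -0.05079054  0.13      ] pred ros px [333.91385477 189.3229063 ] pred foot px [333.80291286 179.50291617]
```

```bash
python3 -m inch '-1 0 -.06 -.5 0 0 0;-1 .5 -.1 -.5 0 0 0;-1 1 -.12 0 0 0 0;-1 1 -.12 0 0 0 0;-1 1 -.12 0 0 0 0;-1 1 -.12 0 0 0 0;-1 1 -.12 0 0 0 0;-1 1 -.12 0 0 0 0;-1 1 -.12 0 0 0 0;-1 1 -.12 0 0 0 0' >/dev/null; python3 -m inch '-1 1 -.12 0 0 0 0;-1 1 -.12 0 0 0 0;-1 .7 -.1 0 0 0 0;-1 .33 -.1 0 0 0 0;-1 0 0 .5 0 0 0;-1 0 0 .9 0 0 0;-1 0 0 .9 0 0 0;-1 0 0 .9 0 0 0;-1 0 0 .9 0 0 0;-1 0 0 0 0 0 0'; python3 -c "
from station import ctrl;o=ctrl.get_obs();print(o['ee_pos'])"
```

```text
time_s: 28.18
ee_pos: [0.4693, 0.2939, 0.0625]
eef_rot: [-3.138, 0.002, 1.57]
force: [0.5, -0.3, -0.9]
grip_width: 0.0357
grip_force: 25.0
[0.46927904 0.2939381  0.06253319]
```

```bash
python3 -m inch '-1 0 0 .4 0 0 0;-1 0 0 .3 0 0 0;-1 0 0 .15 0 0 0;-1 0 0 .07 0 0 0;-1 0 0 0 0 0 0'; python3 -m inch '.5 0 0 0 0 0 0;.5 0 0 0 0 0 0;.5 0 0 0 0 0 0;.5 0 0 0 0 0 0;.5 0 0 0 0 0 0;.5 0 0 -.4 0 0 0;.5 0 0 -1 0 0 0;.5 0 0 -1 0 0 0;.5 0 0 -1 0 0 0;.5 0 0 0 0 0 0'; python3 - <<'E'
from h import *
from station import camera
c=camera('side');cv2.imwrite('pics/end.png',cv2.resize(c['img'][150:330,240:440],None,fx=3,fy=3))
E
```

```text
time_s: 28.8
ee_pos: [0.4703, 0.2954, 0.0373]
eef_rot: [3.141, -0.0, 1.571]
force: [-0.3, 0.5, -0.2]
grip_width: 0.0355
grip_force: 25.0
time_s: 30.05
ee_pos: [0.4712, 0.2959, 0.1421]
eef_rot: [3.137, -0.002, 1.571]
force: [-0.2, -0.2, -0.6]
grip_width: 0.0705
grip_force: 0.0
```

View pics/end.png

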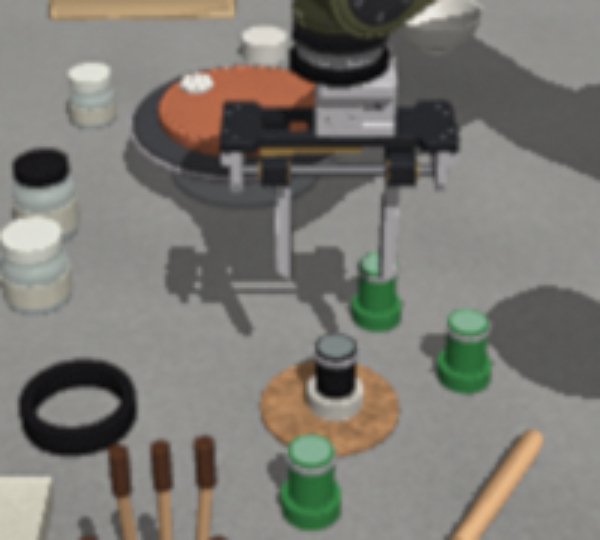

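The loupe stands upright and released on the cork pad, at about (335,380) in the crop, and the gripper is clear above it. I'll let it settle briefly and hand in.

```bash
python3 -m inch '.5 0 0 0 0 0 0;.5 0 0 0 0 0 0'; python3 -c "
from station import ticket;print(ticket.hand_in())"
```

```text
time_s: 30.35
ee_pos: [0.4699, 0.2952, 0.1383]
eef_rot: [-3.14, 0.001, 1.571]
force: [0.6, -0.8, -0.7]
grip_width: 0.0706
grip_force: 0.0
the job is handed in; nothing more can be done
None
```

I handed the job in at 30.4 s (no verdict came back): I spun the wheel up to about 1.9 rad/s, held the loupe over the coasting rosette for about 6.5 s by my estimate (roughly 35 mm above, within about 1 cm of centre), and stood it upright and released on its pad.

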